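# Right the pen pot and put the marker away

## Robot

A 6-joint arm with a two-finger parallel gripper is mounted at the origin on the work surface. World frame = base frame: x ahead of the robot, y to its left, z up, the work surface at z = 0. Lengths are in m, angles in degrees, forces in N, time in s.
With the tool pointing down it reaches from about 0.4 to 0.825 m from the base axis. Payload 7 kg.
Tool frame: the origin (TCP) lies on the centre line of the jaws, within the pads' length; the fingertips stand 8 mm ahead of it and the grasp point (between the pads) lies 11 mm behind it; z points along the fingers, y is the line along which they close (so a half turn about z gives the same grasp; the last joint's range is limited). The gripper opens to 88 mm and grips with 3 to 60 N. Pads are 19 mm wide; open, the fingers measure 130 mm over their backs; the gripper's body (78 mm by 193 mm) begins 47 mm behind the grasp point.
Start: joints at [-57.462, 20.546, 0.682, 0, -70.136, -16.507], TCP at [0.186, -0.649, 0.235] pointing down, gripper open.
Joint ranges: [-176.03, 176.03], [-82.01, 121.73], [-58.28, 71.71], [-173.87, 95.51], [-174.79, -0.11], [-173.66, 173.66]. Speed limits (degrees/s): [136.94, 136.94, 172.46, 180, 180, 180].

## Interface

Orientations are given as [roll, pitch, yaw] about the fixed x, y, z axes, in that order (R = Rz(yaw) Ry(pitch) Rx(roll)).
In Python, from plant import r gives the robot as it stands.
- The arm moves only by the tool carry_out, never from a script. Its argument "targets" is a list of rows, each a list of 6 numbers: the shift along the tool's x, y, z scaled (see below), then the turn, a rotation vector about the tool's x, y, z scaled (see below). A call has 1 to 5 rows; each row shifts and turns the commanded pose from where the row before left it, along the tool's axes as they then stand; what a row does not reach is not made up. The controller multiplies each number of a shift by 0.5 m and each number of a turn by 60 degrees. A row lasts 1/8 s, in which the tool goes at most 62.5 mm and 10.7 degrees, less where a joint would pass 70% of its speed; a pose out of reach is approached as far as the arm can. A call with a number of a shift or a turn outside -1 to 1 is refused whole. A call with a gripper value outside its range is refused whole. "hand" is the opening, from 0 (shut) to 1 (fully open), set as the call begins (left out, the last holds). The fingers move at their own pace and stop on an object; "squeeze" is the grip in N (left out, the last holds). Time passes only in rows, so rows that do not move let the fingers close. It gives the time, the measured TCP pose, the force, the opening and the grip force at its end, in the units of the state.
- r.get_state(): the state, without advancing time (a new reading comes with each control period).
- r.capture(name): name is "scene" or "top"; returns the picture (384x512x3 uint8, red, green, blue); there is no depth.
- r.camera_info(name): a dict with "K" (3x3 intrinsics, pixels), "eye" and "attitude" of the camera in the world. Camera axes: x right, y down, z forward; pixel columns grow to the right and rows downward; lengths in m; the calibration is good to about 2 mm. A picture is of the moment at which its call begins. camera_info takes no time and is no camera call.
- r.close_job(): hands the job in; it is judged then, once.
The state is a dict: "time_s": time; "joints": joint angles; "qd": joint speeds; "joint_torque": joint torques, N m; "tcp_pos": TCP position; "eef_rot": TCP orientation; "contact_force": force on the tool from outside, world axes, zero at the start; "moment": the same for the moment, N m; "gripper_width": finger opening in m; "gripper_force": force on a finger pad.
Only numpy, scipy, OpenCV 4.12 (cv2) and the standard library are available. Lean on these libraries where they do the work, as an engineer would, in place of code of your own. Each camera call takes 0.05 s, during which the arm holds its last target. There are 200 camera calls.

## Task

The square wooden pen pot stands upside down on the desk. Turn it the right way up and stand it wholly on the round cork coaster, let go of it, and then put the marker lying on the desk into it. Leave the other things on the desk where they are.

Things in the scene. Friction and masses are not known exactly. Their poses are not given: they have to be found in the camera images.
- pot: plain light-wood pen pot, a square open box with flat sides: 60 x 60 mm outside, 80 mm tall, walls and bottom 4 mm thick (opening 52 x 52 mm), about 0.2 kg, loose. Origin: centre of the outer face of its closed bottom; +z runs from bottom to mouth, x and y square to the sides. It starts mouth down, so the origin is then 80 mm above the desk. Laid on a side it does not roll.
- coaster_top (a point): centre of the top face of the round cork coaster: 120 mm across, 4 mm thick, fixed flat on the desk. The coaster and the pot start one to the left and one to the right of the desk's middle, either way round; the desk midway between them (about 0.48 m ahead of the robot) is clear.
- marker: the marker: a flat-sided bar 130 mm long, 16 mm wide, 13 mm thick, 30 g, bare aluminium with a black cap on the +x end; loose, lying flat on the desk beyond the middle, roughly along left-right. Origin: centre of its underside; x runs along the bar to the cap, z is up as it lies. Either end may go into the pot first.
- stapler: black desk stapler, 130 x 36 mm, 45 mm high. A bystander, loose; origin at the centre of its underside.
- paperweight: small domed brass paperweight, 60 mm across, 30 mm high. A bystander, loose; origin at the centre of its underside.
- eraser: white eraser in a paper sleeve, 55 x 22 x 13 mm. A bystander, loose; origin at the centre of its underside.
- mug: white ceramic mug with a side handle, 82 mm across, 95 mm high, standing mouth up. A bystander, loose; origin at the centre of its underside.
- notebooks: two stacked notebooks, 200 x 140 mm, 32 mm high. A bystander, loose; origin at the centre of its underside.
Not all that is in view belongs to the job. Leave any grey or red look-alike of the pot alone.

How it is judged:
By the outcome, as a careful person would: the job done as asked, in the order asked, and still so for the second after the job is handed in, with the robot touching nothing.
It also fails if it takes over 72 s, if anything falls off the work surface, if the arm or the gripper's body presses on something with over 40 N, if the wrist force passes 120 N, or if a joint passes its speed limit or range.

## Working session

There is one attempt and no reset: what is moved stays moved. The work goes in short steps, Python scripts to look and compute and a tool call to move; the robot and the scene stay as the last step left them, time stands still between calls to the robot, and variables do not carry over. Pictures are saved under pics/ and viewed, at most 10 in all, crops included, and the job is handed in when it is done.

Besides the shell and the picture viewer there is one more tool, called after "Call:" by a JSON object that holds its "fn" and its "kwargs", one argument or row to a line. carry_out: Moves the arm, as the interface text tells. Its arguments: {"type":"object","properties":{"targets":{"type":"array","items":{"type":"array","items":{"type":"number","minimum":-1,"maximum":1}}},"hand":{"type":"number"},"squeeze":{"type":"number"}},"required":["targets"]}

```bash
mkdir -p pics; ls; python3 - <<'E'
from plant import r
import cv2,numpy as np
for n in("scene","top"):
    cv2.imwrite(f"pics/{n}0.png",r.capture(n)[:,:,::-1]); i=r.camera_info(n); print(n,i)
s=r.get_state();print(s['time_s'],s['tcp_pos'],s['eef_rot'],s['gripper_width'])
E
```

```text
pics
scene {'K': array([[412.26360935,   0.        , 257.49949045],
       [  0.        , 412.26360935, 195.20963066],
       [  0.        ,   0.        ,   1.        ]]), 'eye': array([ 1.09477397, -0.30768253,  1.00056038]), 'attitude': array([-1.43742070e+02,  1.42573937e-01,  6.38002544e+01])}
top {'K': array([[388.96519969,   0.        , 250.29423617],
       [  0.        , 388.96519969, 191.90139626],
       [  0.        ,   0.        ,   1.        ]]), 'eye': array([ 0.26615397, -0.04140231,  1.23838657]), 'attitude': array([-169.23833109,    1.83400699,  -90.21509195])}
0.1 [ 0.18625932 -0.64836162  0.23371356] [ 1.79915288e+02 -9.24078197e-03 -1.63974309e+02] 0.08725569055164083
```

View pics/scene0.png

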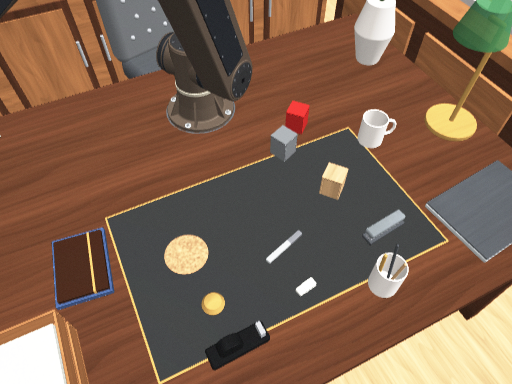

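View pics/top0.png

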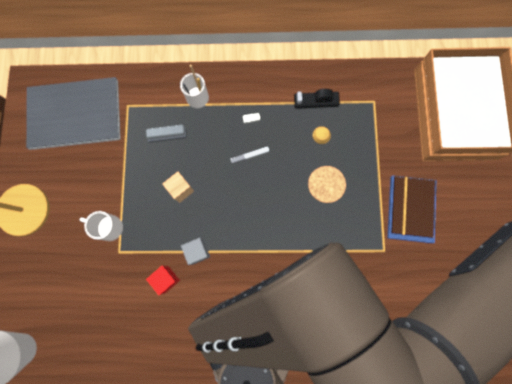

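The scene picture shows the wooden pot at (334,181), coaster (187,254) and marker (285,246). In the top picture they are at (177,187), (327,184) and (250,155). 

Things that could be taken for the pot: light-wood box at scene (334,181) / top (177,187), grey box at (284,142) / (194,251), red box at (297,117) / (161,280), and the cup with pens at (388,275) / (195,90). I choose the light-wood one and will check it in a crop.

```bash
cat > h.py <<'E'
from plant import r
import cv2,numpy as np
from scipy.spatial.transform import Rotation as R
def ray(n,uv,z):
    i=r.camera_info(n); M=R.from_euler('xyz',i['attitude'],degrees=True).as_matrix()
    uv=np.atleast_2d(uv).astype(float); d=np.c_[uv,np.ones(len(uv))]@np.linalg.inv(i['K']).T@M.T
    return i['eye']+d*((z-i['eye'][2])/d[:,2])[:,None]
def proj(n,P):
    i=r.camera_info(n); M=R.from_euler('xyz',i['attitude'],degrees=True).as_matrix()
    c=(np.atleast_2d(P)-i['eye'])@M@i['K'].T; return c[:,:2]/c[:,2:]
def cont(n,seed,lo,hi,half=30,img=None):
    im=r.capture(n) if img is None else img
    m=cv2.inRange(cv2.cvtColor(im,cv2.COLOR_RGB2HSV),np.array(lo),np.array(hi))
    k=np.zeros_like(m);u,v=seed;k[v-half:v+half,u-half:u+half]=255
    c,_=cv2.findContours(m&k,cv2.RETR_EXTERNAL,cv2.CHAIN_APPROX_NONE)
    return max(c,key=cv2.contourArea)
E
python3 - <<'E'
from h import *
t=cv2.imread('pics/top0.png')[:,:,::-1];s=cv2.imread('pics/scene0.png')[:,:,::-1]
a=cv2.resize(t[160:215,145:210],None,fx=6,fy=6,interpolation=2);b=cv2.resize(s[150:205,300:365],None,fx=6,fy=6,interpolation=2)
cv2.imwrite('pics/crop.png',np.hstack([a,b])[:,:,::-1])
for n,im,seed in(('top',t,(327,184)),('scene',s,(187,254))):
    c=cont(n,seed,(8,50,110),(35,255,255),28,im); e=cv2.fitEllipse(c)
    P=ray(n,c[:,0],.004);x,y=P[:,0],P[:,1]
    print('coaster',n,((P.max(0)+P.min(0))/2).round(4),(P.max(0)-P.min(0)).round(4))
for n,im,seed in(('top',t,(250,155)),('scene',s,(285,246))):
    c=cont(n,seed,(0,0,90),(179,90,255),28,im)
    P=ray(n,c[:,0],.013)[:,:2]*1000; q=cv2.minAreaRect(P.astype(np.float32)); bx=cv2.boxPoints(q);print('marker',n,q,bx.round(0).tolist())
for n,im,seed in(('top',t,(177,187)),('scene',s,(334,181))):
    c=cont(n,seed,(8,40,110),(30,255,255),26,im); h=cv2.convexHull(c)
    ap=cv2.approxPolyDP(h,2,True)[:,0];print('pot',n,ap.tolist(),ray(n,ap,.08)[:,:2].round(3).tolist(),ray(n,ap,0)[:,:2].round(3).tolist())
E
```

```text
coaster top [ 0.5252 -0.2501  0.004 ] [0.1253 0.1226 0.    ]
coaster scene [ 0.5274 -0.2484  0.004 ] [0.1234 0.1203 0.    ]
marker top ((622.4698486328125, 2.155487060546875), (39.41444396972656, 146.07530212402344), 19.432870864868164) [[580.0, 64.0], [628.0, -73.0], [665.0, -60.0], [617.0, 78.0]]
marker scene ((629.5938720703125, -1.4022750854492188), (21.23969078063965, 134.17391967773438), 17.787412643432617) [[599.0, 59.0], [640.0, -69.0], [660.0, -62.0], [619.0, 66.0]]
pot top [[176, 171], [193, 190], [179, 202], [172, 198], [162, 185], [162, 182]] [[0.554, 0.224], [0.494, 0.17], [0.457, 0.212], [0.47, 0.233], [0.511, 0.266], [0.52, 0.266]] [[0.574, 0.242], [0.51, 0.184], [0.471, 0.229], [0.484, 0.252], [0.528, 0.287], [0.538, 0.287]]
pot scene [[328, 162], [348, 168], [338, 199], [319, 193], [322, 175]] [[0.471, 0.228], [0.517, 0.268], [0.598, 0.181], [0.557, 0.145], [0.505, 0.186]] [[0.417, 0.274], [0.466, 0.318], [0.554, 0.224], [0.51, 0.184], [0.454, 0.229]]
```

View pics/crop.png

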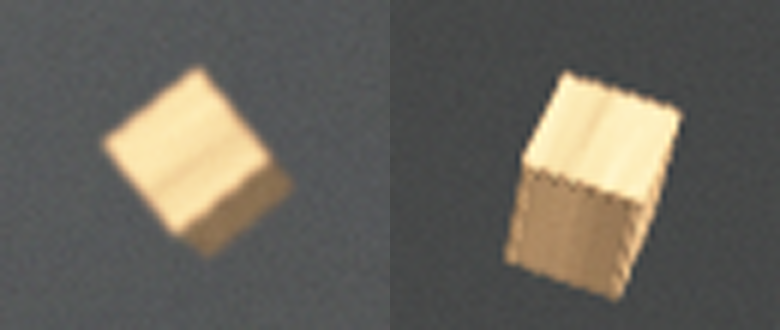

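The crop shows the closed bottom of the wooden pot facing up, so it is the right one. Its top-face corners are at about top (177.8,170.8), (162.2,183.8), (174.7,199.2), (190,186.7).

```bash
cat >> h.py <<'E'
def cur():
    s=r.get_state(); return np.array(s['tcp_pos']),R.from_euler('xyz',s['eef_rot'],degrees=True)
def tool(y,z):  # rotation from tool y and z axes
    z=np.array(z,float);z/=np.linalg.norm(z);y=np.array(y,float);y=y-z*(y@z);y/=np.linalg.norm(y)
    return R.from_matrix(np.c_[np.cross(y,z),y,z])
def plan(way,start=None):
    """way: list of (pos,Rot,vmax m/row); prints rows, 5 to a call"""
    p,q=cur() if start is None else start; out=[]
    for P,Q,v in way:
        P=np.array(P); d=(q.inv()*Q).as_rotvec(degrees=True)
        n=max(1,int(np.ceil(max(np.linalg.norm(P-p)/v,np.linalg.norm(d)/10.4))))
        p0,q0=p,q
        for k in range(1,n+1):
            pk=p0+(P-p0)*k/n; qk=q0*R.from_rotvec(d*k/n,degrees=True)
            row=np.r_[q.inv().apply(pk-p)/.5,(q.inv()*qk).as_rotvec(degrees=True)/60].round(3)+0.
            p=p+q.apply(row[:3]*.5); q=q*R.from_rotvec(row[3:]*60,degrees=True); out.append(row.tolist())
        out.append(None)
    i=[]
    for o in out:
        if o is None or len(i)==5:
            if i: print(i)
            i=[]
        if o is None: print('--')
        else: i.append(o)
    if i: print(i)
    return p,q
E
python3 - <<'E'
from h import *
T=[(177.8,170.8),(162.2,183.8),(174.7,199.2),(190,186.7)];S=[(342,184.2),(348.7,168.7),(329.2,162),(322.5,176.7)]
for n,c in(('top',T),('scene',S)):
    P=ray(n,np.array(c)-.5*0,.08)[:,:2]; e=np.roll(P,-1,0)-P
    print(n,P.mean(0).round(4),np.linalg.norm(e,axis=1).round(3),(np.degrees(np.arctan2(e[:,1],e[:,0]))%90).round(1))
for n,uv in(('stapler',(166,132)),('grey',(194,251)),('eraser',(251,118)),('paperw',(321,134)),('mug',(100,226))): print(n,ray('top',uv,.04).round(3))
# marker ends mid: check via scene silver + cap
E
```

```text
top [0.5101 0.2219] [0.062 0.063 0.06  0.064] [40.8 39.8 39.9 37.8]
scene [0.5157 0.2255] [0.063 0.06  0.061 0.059] [39.  38.3 39.6 36.4]
stapler [[0.695 0.27  0.04 ]]
grey [[0.312 0.169 0.04 ]]
eraser [[ 0.739 -0.007  0.04 ]]
paperw [[ 0.681 -0.232  0.04 ]]
mug [[0.39  0.466 0.04 ]]
```

Measured from both views:

| Item | Value | Check |
|---|---|---|
| Pot centre | (0.513, 0.2235) | two views agree within 6 mm |
| Pot yaw | 39° | sides measure 59–64 mm against 60 mm given |
| Coaster centre | (0.526, -0.249) | 120–125 mm across |

The flip goes in two 90° tilts, each with the tool swinging from 45° one way to 45° the other.

```bash
cat >> h.py <<'E'
def dirs(yaw,tilt): # y axis at yaw+180, tool z leaning to +t (t = yaw+90) by tilt
    a=np.radians(yaw); y=-np.array([np.cos(a),np.sin(a),0]); t=np.array([-np.sin(a),np.cos(a),0])
    b=np.radians(tilt); return tool(y,t*np.sin(b)-np.array([0,0,1])*np.cos(b))
E
python3 - <<'E'
from h import *
c=np.array([.513,.2235,.04]);Q=dirs(39,-45);z=Q.apply([0,0,1])
p,q=cur()
plan([([.48,-.3,.3],dirs(-20,0),.06),(c-.13*z,Q,.06)])
E
```

```text
[[-0.095, 0.063, -0.016, 0.0, 0.0, -0.112], [-0.101, 0.052, -0.017, 0.0, 0.0, -0.113], [-0.107, 0.04, -0.016, 0.0, 0.0, -0.112], [-0.111, 0.027, -0.017, 0.001, 0.0, -0.113], [-0.113, 0.014, -0.016, 0.0, 0.0, -0.112]]
[[-0.114, 0.0, -0.017, 0.0, 0.0, -0.113], [-0.113, -0.013, -0.017, 0.0, 0.0, -0.112], [-0.111, -0.027, -0.016, 0.0, 0.001, -0.113]]
--
[[-0.1, 0.041, 0.031, 0.035, 0.062, -0.085], [-0.105, 0.033, 0.022, 0.035, 0.062, -0.084], [-0.109, 0.025, 0.014, 0.035, 0.062, -0.085], [-0.111, 0.014, 0.007, 0.035, 0.062, -0.084], [-0.113, 0.006, -0.001, 0.035, 0.062, -0.085]]
[[-0.112, -0.005, -0.008, 0.035, 0.062, -0.084], [-0.11, -0.016, -0.015, 0.035, 0.061, -0.085], [-0.107, -0.025, -0.022, 0.035, 0.062, -0.084], [-0.104, -0.036, -0.027, 0.035, 0.062, -0.085], [-0.097, -0.046, -0.032, 0.035, 0.062, -0.084]]
[[-0.091, -0.055, -0.037, 0.035, 0.062, -0.085]]
--
```

Call:
{"fn": "carry_out", "kwargs": {
  "targets": [
    [-0.095, 0.063, -0.016, 0.0, 0.0, -0.112],
    [-0.101, 0.052, -0.017, 0.0, 0.0, -0.113],
    [-0.107, 0.04, -0.016, 0.0, 0.0, -0.112],
    [-0.111, 0.027, -0.017, 0.001, 0.0, -0.113],
    [-0.113, 0.014, -0.016, 0.0, 0.0, -0.112]
  ],
  "hand": 1
}}

```text
time_s: 0.72
tcp_pos: [0.3706, -0.429, 0.2756]
eef_rot: [-180.0, -0.0, -130.0]
contact_force: [1.5, -0.5, 0.5]
gripper_width: 0.0876
gripper_force: 0.0
```

Call:
{"fn": "carry_out", "kwargs": {
  "targets": [
    [-0.114, 0.0, -0.017, 0.0, 0.0, -0.113],
    [-0.113, -0.013, -0.017, 0.0, 0.0, -0.112],
    [-0.111, -0.027, -0.016, 0.0, 0.001, -0.113]
  ]
}}

```text
time_s: 1.1
tcp_pos: [0.4811, -0.2984, 0.3007]
eef_rot: [-180.0, -0.1, -109.7]
contact_force: [1.1, -0.4, -1.1]
gripper_width: 0.0874
gripper_force: 0.0
```

Call:
{"fn": "carry_out", "kwargs": {
  "targets": [
    [-0.1, 0.041, 0.031, 0.035, 0.062, -0.085],
    [-0.105, 0.033, 0.022, 0.035, 0.062, -0.084],
    [-0.109, 0.025, 0.014, 0.035, 0.062, -0.085],
    [-0.111, 0.014, 0.007, 0.035, 0.062, -0.084],
    [-0.113, 0.006, -0.001, 0.035, 0.062, -0.085]
  ]
}}

```text
time_s: 1.72
tcp_pos: [0.4683, -0.028, 0.2236]
eef_rot: [-173.6, -20.5, -85.3]
contact_force: [2.9, 1.3, 0.7]
gripper_width: 0.0879
gripper_force: 0.0
```

Call:
{"fn": "carry_out", "kwargs": {
  "targets": [
    [-0.112, -0.005, -0.008, 0.035, 0.062, -0.084],
    [-0.11, -0.016, -0.015, 0.035, 0.061, -0.085],
    [-0.107, -0.025, -0.022, 0.035, 0.062, -0.084],
    [-0.104, -0.036, -0.027, 0.035, 0.062, -0.085],
    [-0.097, -0.046, -0.032, 0.035, 0.062, -0.084]
  ]
}}

```text
time_s: 2.35
tcp_pos: [0.4571, 0.2424, 0.1465]
eef_rot: [-177.5, -41.4, -57.6]
contact_force: [0.7, 0.8, 0.8]
gripper_width: 0.0878
gripper_force: 0.0
```

Call:
{"fn": "carry_out", "kwargs": {
  "targets": [
    [-0.091, -0.055, -0.037, 0.035, 0.062, -0.085],
    [0, 0, 0, 0, 0, 0]
  ]
}}

```text
time_s: 2.6
tcp_pos: [0.4543, 0.2981, 0.1293]
eef_rot: [179.6, -45.2, -50.4]
contact_force: [-0.3, -0.5, -0.0]
gripper_width: 0.0874
gripper_force: 0.0
```

```bash
python3 - <<'E'
from h import *
c=np.array([.513,.2235,.04]);Q=dirs(39,-45);z=Q.apply([0,0,1])
p,q=cur();s=r.get_state();print(s['time_s'],p.round(4),(c-.13*z).round(4),(q.inv()*Q).as_rotvec(degrees=True).round(2),s['joints'])
t=r.capture('top');cv2.imwrite('pics/t1.png',t[:,:,::-1])
s=r.capture('scene');cv2.imwrite('pics/s1.png',s[:,:,::-1])
cv2.imwrite('pics/v1.png',np.hstack([t[60:320,60:390],s[60:320,150:480]])[:,:,::-1])
# marker: in scene, silver+black vs unobstructed
plan([(c,Q,.02)])
E
```

```text
2.6 [0.4543 0.2981 0.1293] [0.4552 0.2949 0.1319] [-0.06 -0.24  0.42] [ 74.781676    23.77617458 -39.67030737  40.07322218 -63.60423749
 -65.72664933]
[[0.0, 0.0, 0.037, 0.0, 0.0, 0.0], [0.0, -0.001, 0.037, 0.0, -0.001, 0.001], [0.0, 0.0, 0.037, 0.001, 0.0, 0.0], [0.001, 0.0, 0.037, 0.0, 0.0, 0.0], [0.0, 0.0, 0.037, 0.0, -0.001, 0.001]]
[[0.0, -0.001, 0.037, 0.0, 0.0, 0.0], [0.0, 0.0, 0.037, 0.001, 0.0, 0.0]]
--
```

View pics/v1.png

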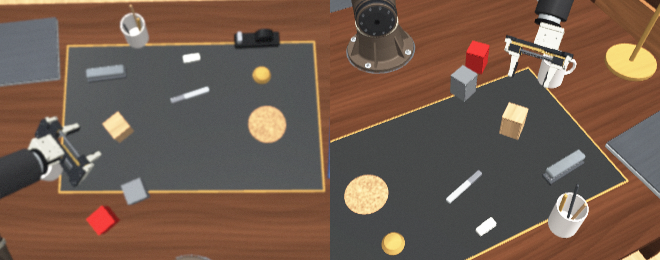

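The composite shows the gripper tilted on the left of the pot, fingers aimed at the wooden pot (118,127 left; 515,120 right). The mug is behind and below it, undisturbed.

Call:
{"fn": "carry_out", "kwargs": {
  "targets": [
    [0, 0, 0.037, 0, 0, 0],
    [0, -0.001, 0.037, 0, -0.001, 0.001],
    [0, 0, 0.037, 0.001, 0, 0],
    [0.001, 0, 0.037, 0, 0, 0],
    [0, 0, 0.037, 0, -0.001, 0.001]
  ]
}}

```text
time_s: 3.32
tcp_pos: [0.4972, 0.2413, 0.0661]
eef_rot: [-179.9, -44.9, -51.2]
contact_force: [0.5, 0.3, -0.7]
gripper_width: 0.088
gripper_force: 0.0
```

Call:
{"fn": "carry_out", "kwargs": {
  "targets": [
    [0, -0.001, 0.037, 0, 0, 0],
    [0, 0, 0.037, 0, 0, 0],
    [0, 0, 0, 0, 0, 0]
  ]
}}

```text
time_s: 3.7
tcp_pos: [0.5137, 0.2202, 0.0398]
eef_rot: [179.9, -45.0, -51.2]
contact_force: [-0.2, -0.1, 0.3]
gripper_width: 0.0877
gripper_force: 0.0
```

Call:
{"fn": "carry_out", "kwargs": {
  "targets": [
    [0, 0, 0, 0, 0, 0],
    [0, 0, 0, 0, 0, 0],
    [0, 0, 0, 0, 0, 0],
    [0, 0, 0, 0, 0, 0]
  ],
  "hand": 0,
  "squeeze": 25
}}

```text
time_s: 4.2
tcp_pos: [0.5135, 0.2241, 0.0409]
eef_rot: [-179.9, -44.9, -51.1]
contact_force: [-2.8, 1.2, 2.6]
gripper_width: 0.0601
gripper_force: 25.0
```

```bash
python3 - <<'E'
from h import *
c=np.array([.513,.2235,.04])
p,q=cur();s=r.get_state();print(s['time_s'],p.round(4),s['gripper_width'],s['gripper_force'],s['contact_force'])
e=plan([(p+[0,0,.07],q,.03),(p+[0,0,.07],q*R.from_rotvec([0,-90,0],degrees=True),.03),])
print(e[1].apply([0,0,1]),dirs(39,45).apply([0,0,1]))
E
```

```text
4.2 [0.5135 0.2241 0.0409] 0.06010969902002188 24.99870389699936 [-2.77730227  1.17498697  2.59498087]
[[0.033, 0.0, -0.033, 0.0, 0.0, 0.0], [0.033, 0.0, -0.033, 0.0, 0.0, 0.0], [0.033, 0.0, -0.033, 0.0, 0.0, 0.0]]
--
[[0.0, 0.0, 0.0, 0.0, -0.167, 0.0], [0.0, 0.0, 0.0, 0.0, -0.166, 0.0], [0.0, 0.0, 0.0, 0.0, -0.167, 0.0], [0.0, 0.0, 0.0, 0.0, -0.167, 0.0], [0.0, 0.0, 0.0, 0.0, -0.166, 0.0]]
[[0.0, 0.0, 0.0, 0.0, -0.167, 0.0], [0.0, 0.0, 0.0, 0.0, -0.167, 0.0], [0.0, 0.0, 0.0, 0.0, -0.166, 0.0], [0.0, 0.0, 0.0, 0.0, -0.167, 0.0]]
--
[-0.44451211  0.55077987 -0.70643508] [-0.44499672  0.54952518 -0.70710678]
```

Call:
{"fn": "carry_out", "kwargs": {
  "targets": [
    [0.033, 0, -0.033, 0, 0, 0],
    [0.033, 0, -0.033, 0, 0, 0],
    [0.033, 0, -0.033, 0, 0, 0]
  ]
}}

```text
time_s: 4.58
tcp_pos: [0.5132, 0.2237, 0.1108]
eef_rot: [-180.0, -44.9, -51.1]
contact_force: [-0.6, -0.2, -1.8]
gripper_width: 0.0598
gripper_force: 25.0
```

Call:
{"fn": "carry_out", "kwargs": {
  "targets": [
    [0, 0, 0, 0, -0.167, 0],
    [0, 0, 0, 0, -0.166, 0],
    [0, 0, 0, 0, -0.167, 0],
    [0, 0, 0, 0, -0.167, 0],
    [0, 0, 0, 0, -0.166, 0]
  ]
}}

```text
time_s: 5.2
tcp_pos: [0.5128, 0.2245, 0.1111]
eef_rot: [-179.9, 5.0, -50.9]
contact_force: [0.4, -1.5, -3.1]
gripper_width: 0.0602
gripper_force: 25.0
```

Call:
{"fn": "carry_out", "kwargs": {
  "targets": [
    [0, 0, 0, 0, -0.167, 0],
    [0, 0, 0, 0, -0.167, 0],
    [0, 0, 0, 0, -0.166, 0],
    [0, 0, 0, 0, -0.167, 0],
    [0, 0, 0, 0, 0, 0]
  ]
}}

```text
time_s: 5.82
tcp_pos: [0.5139, 0.2205, 0.1066]
eef_rot: [179.5, 44.9, -51.7]
contact_force: [-0.5, -0.6, -2.3]
gripper_width: 0.0596
gripper_force: 25.0
```

```bash
python3 - <<'E'
from h import *
Q=dirs(39,45)
p,q=cur();s=r.get_state();print(s['time_s'],p.round(4),(q.inv()*Q).as_rotvec(degrees=True).round(2),s['gripper_width'],s['joints'].round(1))
i=r.capture('scene');cv2.imwrite('pics/v2.png',cv2.resize(i[60:260,220:460],None,fx=2,fy=2)[:,:,::-1])
P=np.array([p[0],p[1],.0315])
plan([(P,Q,.02)])
E
```

```text
5.825 [0.5139 0.2205 0.1066] [-0.01 -0.13 -0.51] 0.059551414587421136 [ 14.   32.4   2.4 -40.  -84.5  37.4]
[[0.027, 0.0, 0.027, 0.0, -0.001, -0.002], [0.027, 0.0, 0.027, 0.0, -0.002, -0.001], [0.028, 0.001, 0.027, 0.0, -0.001, -0.002], [0.027, 0.0, 0.026, 0.0, -0.002, -0.001]]
--
```

View pics/v2.png

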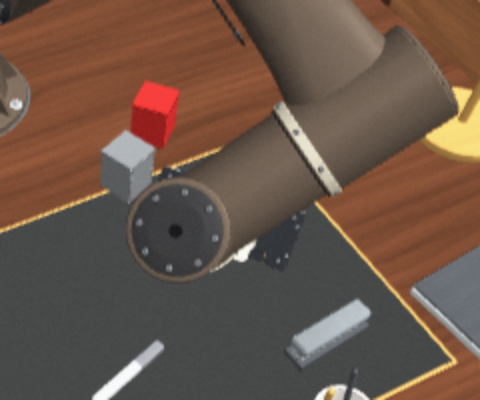

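The picture shows only the arm's elbow hiding the gripper, with the stapler at (330,330) of the crop undisturbed. I re-read the settled pose before lowering.

```bash
python3 - <<'E'
from h import *
Q=dirs(39,45)
for k in range(3):
    p,q=cur();print(p.round(4),(q.inv()*Q).as_rotvec(degrees=True).round(2)); r.capture('scene')
i=r.capture('top');cv2.imwrite('pics/v3.png',cv2.resize(i[100:300,80:330],None,fx=2.4,fy=2.4)[:,:,::-1])
P=np.array([p[0],p[1],.0315])
plan([(P,Q,.02)])
E
```

```text
[0.5139 0.2215 0.1079] [-0.03 -0.34 -0.36]
[0.5137 0.2224 0.1092] [-0.03 -0.44 -0.2 ]
[0.5135 0.2232 0.1103] [-0.03 -0.48 -0.07]
[[0.028, 0.0, 0.028, 0.0, -0.002, 0.0], [0.029, 0.0, 0.028, 0.0, -0.002, 0.001], [0.028, 0.001, 0.028, 0.0, -0.002, 0.0], [0.029, 0.0, 0.028, -0.001, -0.002, 0.0]]
--
```

View pics/v3.png

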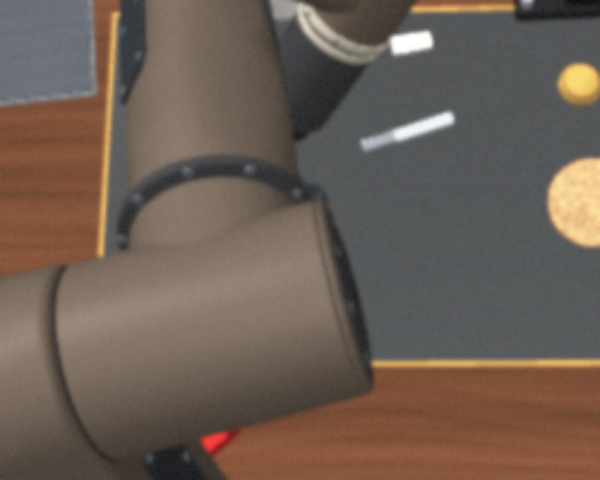

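Call:
{"fn": "carry_out", "kwargs": {
  "targets": [
    [0.028, 0, 0.028, 0, -0.002, 0],
    [0.028, 0, 0.028, 0, -0.002, 0],
    [0.028, 0, 0.028, 0, -0.002, 0],
    [0.02, 0, 0.02, 0, -0.002, 0],
    [0, 0, 0, 0, 0, 0]
  ]
}}

```text
time_s: 6.7
tcp_pos: [0.5129, 0.2225, 0.0351]
eef_rot: [179.7, 45.2, -51.3]
contact_force: [-0.9, -1.1, -2.2]
gripper_width: 0.0596
gripper_force: 25.0
```

Call:
{"fn": "carry_out", "kwargs": {
  "targets": [
    [0, 0, 0, 0, 0, 0],
    [0, 0, 0, 0, 0, 0]
  ]
}}

```text
time_s: 6.95
tcp_pos: [0.5143, 0.2229, 0.0377]
eef_rot: [-179.9, 45.1, -51.0]
contact_force: [0.5, 0.5, -2.2]
gripper_width: 0.0599
gripper_force: 25.0
```

Call:
{"fn": "carry_out", "kwargs": {
  "targets": [
    [0.003, 0, 0.003, 0, 0, 0],
    [0.001, 0, 0.001, 0, 0, 0],
    [0, 0, 0, 0, 0, 0],
    [0, 0, 0, 0, 0, 0]
  ]
}}

```text
time_s: 7.45
tcp_pos: [0.5138, 0.2228, 0.0341]
eef_rot: [-180.0, 45.1, -51.1]
contact_force: [-0.1, 0.4, -2.0]
gripper_width: 0.0598
gripper_force: 25.0
```

Call:
{"fn": "carry_out", "kwargs": {
  "targets": [
    [0.001, 0, 0.001, 0, 0, 0],
    [0.001, 0, 0.001, 0, 0, 0],
    [0, 0, 0, 0, 0, 0],
    [0, 0, 0, 0, 0, 0]
  ]
}}

```text
time_s: 7.95
tcp_pos: [0.5138, 0.2228, 0.0327]
eef_rot: [180.0, 45.1, -51.1]
contact_force: [-0.3, 0.7, -2.8]
gripper_width: 0.0602
gripper_force: 25.0
```

Call:
{"fn": "carry_out", "kwargs": {
  "targets": [
    [0.001, 0, 0.001, 0, 0, 0],
    [0, 0, 0, 0, 0, 0],
    [0, 0, 0, 0, 0, 0]
  ]
}}

```text
time_s: 8.32
tcp_pos: [0.5137, 0.2228, 0.032]
eef_rot: [180.0, 45.1, -51.1]
contact_force: [0.5, 0.1, -2.1]
gripper_width: 0.0592
gripper_force: 25.0
```

Call:
{"fn": "carry_out", "kwargs": {
  "targets": [
    [0.001, 0, 0.001, 0, 0, 0],
    [0.001, 0, 0.001, 0, 0, 0],
    [0, 0, 0, 0, 0, 0],
    [0, 0, 0, 0, 0, 0]
  ]
}}

```text
time_s: 8.82
tcp_pos: [0.5137, 0.2228, 0.0306]
eef_rot: [180.0, 45.1, -51.1]
contact_force: [-0.6, -0.4, -2.0]
gripper_width: 0.0596
gripper_force: 25.0
```

Call:
{"fn": "carry_out", "kwargs": {
  "targets": [
    [0.001, 0, 0.001, 0, 0, 0],
    [0.001, 0, 0.001, 0, 0, 0],
    [0, 0, 0, 0, 0, 0],
    [0, 0, 0, 0, 0, 0]
  ]
}}

```text
time_s: 9.32
tcp_pos: [0.5137, 0.2228, 0.0295]
eef_rot: [-180.0, 45.1, -51.1]
contact_force: [-0.7, -0.5, 1.6]
gripper_width: 0.0597
gripper_force: 25.0
```

Contact came at a height of 30 mm, as expected for the pot on its side. I release and back out.

Call:
{"fn": "carry_out", "kwargs": {
  "targets": [
    [0, 0, 0, 0, 0, 0],
    [0, 0, 0, 0, 0, 0],
    [0, 0, 0, 0, 0, 0]
  ],
  "hand": 1
}}

```text
time_s: 9.7
tcp_pos: [0.5137, 0.2229, 0.0291]
eef_rot: [180.0, 45.1, -51.1]
contact_force: [1.1, -0.1, -0.1]
gripper_width: 0.0839
gripper_force: 0.0
```

Call:
{"fn": "carry_out", "kwargs": {
  "targets": [
    [0, 0, -0.04, 0, 0, 0],
    [0, 0, -0.06, 0, 0, 0],
    [0, 0, -0.08, 0, 0, 0],
    [0, 0, -0.08, 0, 0, 0],
    [0, 0, -0.04, 0, 0, 0]
  ]
}}

```text
time_s: 10.32
tcp_pos: [0.5823, 0.1383, 0.1373]
eef_rot: [-179.8, 45.0, -51.0]
contact_force: [-0.1, 0.4, 0.2]
gripper_width: 0.0875
gripper_force: 0.0
```

```bash
python3 - <<'E'
from h import *
for k in range(5): r.capture('top')
i=r.capture('top');s=r.capture('scene')
cv2.imwrite('pics/t4.png',i[:,:,::-1]);cv2.imwrite('pics/s4.png',s[:,:,::-1])
cv2.imwrite('pics/v4.png',np.hstack([cv2.resize(i[140:240,120:240],None,fx=3,fy=3),cv2.resize(s[130:230,280:400],None,fx=3,fy=3)])[:,:,::-1])
c=np.array([.5137,.2228,.0300]);Q=dirs(39,-45);z=Q.apply([0,0,1])
p,q=cur();print(p)
plan([([.513,.2235,.2],dirs(39,0),.05),(c-.12*z,Q,.05),(c,Q,.02)])
E
```

```text
[0.57940874 0.14090711 0.13401518]
[[-0.049, 0.0, 0.011, 0.0, 0.151, 0.0], [-0.049, 0.0, 0.004, 0.001, 0.15, 0.0], [-0.05, 0.0, -0.004, 0.0, 0.151, -0.001], [-0.049, 0.0, -0.012, 0.0, 0.15, 0.0], [-0.046, 0.0, -0.019, 0.0, 0.151, 0.0]]
--
[[-0.033, 0.0, 0.034, 0.0, 0.15, 0.0], [-0.039, 0.0, 0.028, 0.0, 0.15, 0.0], [-0.042, 0.0, 0.022, 0.0, 0.15, 0.0], [-0.046, -0.001, 0.015, 0.0, 0.15, 0.0], [-0.047, 0.0, 0.008, 0.001, 0.15, 0.0]]
--
[[0.0, 0.0, 0.034, 0.0, 0.0, 0.0], [0.0, 0.0, 0.035, 0.0, 0.0, 0.0], [0.0, 0.0, 0.034, 0.0, 0.0, 0.0], [0.0, 0.0, 0.034, 0.0, 0.0, 0.0], [0.0, 0.0, 0.035, 0.0, 0.0, 0.0]]
[[0.0, 0.0, 0.034, 0.0, 0.0, 0.0], [0.0, 0.0, 0.034, 0.0, 0.0, 0.0]]
--
```

View pics/v4.png

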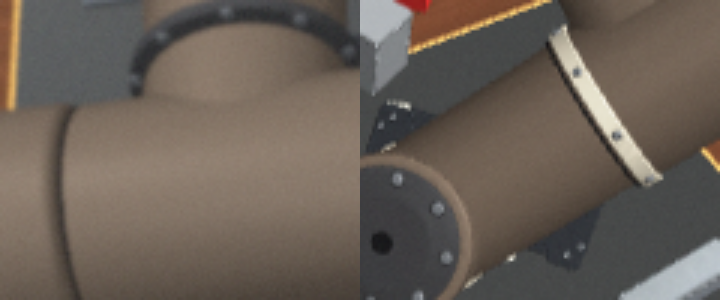

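The arm still hides the pot in this view. I swing over to the left side and then measure it by mask.

Call:
{"fn": "carry_out", "kwargs": {
  "targets": [
    [-0.049, 0, 0.011, 0, 0.151, 0],
    [-0.049, 0, 0.004, 0, 0.15, 0],
    [-0.05, 0, -0.004, 0, 0.151, 0],
    [-0.049, 0, -0.012, 0, 0.15, 0],
    [-0.046, 0, -0.019, 0, 0.151, 0]
  ]
}}

```text
time_s: 11.3
tcp_pos: [0.5131, 0.2243, 0.2016]
eef_rot: [-179.9, -0.3, -51.0]
contact_force: [0.1, -0.4, -0.8]
gripper_width: 0.0873
gripper_force: 0.0
```

Call:
{"fn": "carry_out", "kwargs": {
  "targets": [
    [-0.033, 0, 0.034, 0, 0.15, 0],
    [-0.039, 0, 0.028, 0, 0.15, 0],
    [-0.042, 0, 0.022, 0, 0.15, 0],
    [-0.046, 0, 0.015, 0, 0.15, 0],
    [-0.047, 0, 0.008, 0, 0.15, 0]
  ]
}}

```text
time_s: 11.92
tcp_pos: [0.4601, 0.289, 0.1154]
eef_rot: [-179.9, -45.4, -51.0]
contact_force: [1.0, 0.1, 0.2]
gripper_width: 0.0877
gripper_force: 0.0
```

```bash
python3 - <<'E'
from h import *
for k in range(5): r.capture('top')
i=r.capture('top');s=r.capture('scene')
cv2.imwrite('pics/t5.png',i[:,:,::-1]);cv2.imwrite('pics/s5.png',s[:,:,::-1])
cv2.imwrite('pics/v5.png',np.hstack([cv2.resize(i[140:240,110:230],None,fx=3,fy=3),cv2.resize(s[130:230,280:400],None,fx=3,fy=3)])[:,:,::-1])
for n,im,seed in(('top',i,(177,187)),('scene',s,(334,181))):
    c=cont(n,seed,(8,40,60),(30,255,255),30,im); h=cv2.convexHull(c)
    ap=cv2.approxPolyDP(h,2,True)[:,0];print('pot',n,ap.tolist(),ray(n,ap,.06)[:,:2].round(3).tolist())
a=np.radians(39);t=np.array([-np.sin(a),np.cos(a),0]);u=np.array([np.cos(a),np.sin(a),0])
C=np.array([.5137,.2228,0]);box=[C+i*.04*t+j*.03*u+[0,0,k] for k in(.06,0) for i,j in((1,1),(1,-1),(-1,-1),(-1,1))]
for n in('top','scene'):print('expected',n,proj(n,box).round(0).tolist())
c=np.array([.5137,.2228,.0300]);Q=dirs(39,-45);print(cur()[0])
plan([(c,Q,.02)])
E
```

```text
pot top [[182, 170], [196, 189], [175, 203], [162, 189], [162, 185]] [[0.562, 0.21], [0.501, 0.164], [0.458, 0.228], [0.502, 0.27], [0.515, 0.271]]
pot scene [[347, 170], [337, 202], [318, 196], [320, 182], [329, 164]] [[0.509, 0.273], [0.594, 0.184], [0.553, 0.147], [0.512, 0.178], [0.466, 0.238]]
expected top [[161.0, 186.0], [173.0, 201.0], [193.0, 185.0], [182.0, 170.0], [166.0, 190.0], [177.0, 204.0], [197.0, 188.0], [185.0, 174.0]]
expected scene [[347.0, 171.0], [328.0, 164.0], [319.0, 183.0], [339.0, 190.0], [344.0, 183.0], [325.0, 177.0], [317.0, 196.0], [336.0, 202.0]]
[0.46125437 0.28775691 0.11617377]
[[-0.001, 0.0, 0.04, 0.0, 0.0, 0.0], [0.0, 0.0, 0.04, 0.0, 0.0, -0.001], [-0.001, 0.0, 0.04, 0.0, 0.0, 0.0], [-0.001, 0.0, 0.04, 0.001, 0.0, 0.0], [0.0, 0.0, 0.04, 0.0, 0.0, -0.001]]
[[-0.001, 0.0, 0.04, 0.0, 0.0, 0.0]]
--
```

View pics/v5.png

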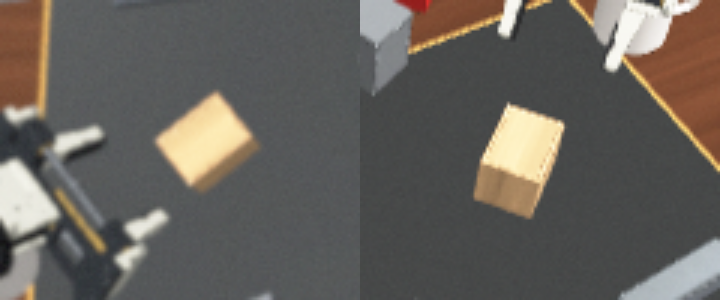

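The pot lies on its side with its mouth to the left. Corners match the prediction within about 1 px. I regrasp.

Call:
{"fn": "carry_out", "kwargs": {
  "targets": [
    [-0.001, 0, 0.04, 0, 0, 0],
    [0, 0, 0.04, 0, 0, 0],
    [-0.001, 0, 0.04, 0, 0, 0],
    [-0.001, 0, 0.04, 0, 0, 0],
    [0, 0, 0.04, 0, 0, 0]
  ]
}}

```text
time_s: 12.9
tcp_pos: [0.5059, 0.2331, 0.0449]
eef_rot: [-179.8, -45.0, -51.4]
contact_force: [1.3, -0.1, 0.6]
gripper_width: 0.0878
gripper_force: 0.0
```

Call:
{"fn": "carry_out", "kwargs": {
  "targets": [
    [-0.001, 0, 0.04, 0, 0, 0],
    [0, 0, 0, 0, 0, 0],
    [0, 0, 0, 0, 0, 0]
  ]
}}

```text
time_s: 13.28
tcp_pos: [0.5142, 0.2231, 0.0306]
eef_rot: [-179.8, -45.0, -51.3]
contact_force: [0.1, -0.5, -0.8]
gripper_width: 0.0875
gripper_force: 0.0
```

Call:
{"fn": "carry_out", "kwargs": {
  "targets": [
    [0, 0, 0, 0, 0, 0],
    [0, 0, 0, 0, 0, 0],
    [0, 0, 0, 0, 0, 0],
    [0, 0, 0, 0, 0, 0]
  ],
  "hand": 0,
  "squeeze": 25
}}

```text
time_s: 13.78
tcp_pos: [0.5135, 0.2233, 0.0295]
eef_rot: [-180.0, -45.1, -51.1]
contact_force: [-2.4, 0.6, 2.1]
gripper_width: 0.0597
gripper_force: 25.0
```

```bash
python3 - <<'E'
from h import *
p,q=cur();s=r.get_state();print(s['time_s'],p.round(4),s['gripper_width'],s['contact_force'])
u=p+[0,0,.11]
# final: coaster; pot turned with tool y radial at coaster (-25 deg)
e=plan([(u,q,.04),([.52,0,.16],dirs(7,10),.055),([.5265,-.249,.13],dirs(-25,45),.055)])
E
```

```text
13.775 [0.5135 0.2233 0.0295] 0.05969937020547637 [-2.41721847  0.64086369  2.07403078]
[[0.052, 0.0, -0.052, 0.0, 0.0, 0.0], [0.052, 0.0, -0.052, 0.0, 0.0, 0.0], [0.052, 0.0, -0.051, 0.0, 0.0, 0.0]]
--
[[0.04, 0.039, 0.032, -0.024, -0.128, 0.075], [0.047, 0.034, 0.027, -0.024, -0.127, 0.076], [0.052, 0.03, 0.021, -0.024, -0.128, 0.075], [0.057, 0.025, 0.014, -0.023, -0.128, 0.075], [0.061, 0.021, 0.007, -0.024, -0.127, 0.076]]
[[0.062, 0.015, 0.0, -0.024, -0.128, 0.075], [0.062, 0.011, -0.009, -0.024, -0.127, 0.075]]
--
[[0.1, 0.009, -0.005, 0.05, -0.114, 0.096], [0.099, -0.001, -0.018, 0.05, -0.113, 0.096], [0.095, -0.012, -0.029, 0.05, -0.114, 0.096], [0.09, -0.023, -0.038, 0.05, -0.114, 0.096], [0.081, -0.034, -0.048, 0.05, -0.113, 0.097]]
--
```

Call:
{"fn": "carry_out", "kwargs": {
  "targets": [
    [0.052, 0, -0.052, 0, 0, 0],
    [0.052, 0, -0.052, 0, 0, 0],
    [0.052, 0, -0.051, 0, 0, 0]
  ]
}}

```text
time_s: 14.15
tcp_pos: [0.5133, 0.2227, 0.1398]
eef_rot: [179.9, -45.0, -51.0]
contact_force: [0.7, -0.5, -2.6]
gripper_width: 0.0598
gripper_force: 25.0
```

Call:
{"fn": "carry_out", "kwargs": {
  "targets": [
    [0.04, 0.039, 0.032, -0.024, -0.128, 0.075],
    [0.047, 0.034, 0.027, -0.024, -0.127, 0.076],
    [0.052, 0.03, 0.021, -0.024, -0.128, 0.075],
    [0.057, 0.025, 0.014, -0.023, -0.128, 0.075],
    [0.061, 0.021, 0.007, -0.024, -0.127, 0.076]
  ]
}}

```text
time_s: 14.78
tcp_pos: [0.5174, 0.0629, 0.1544]
eef_rot: [-176.8, -5.3, -74.5]
contact_force: [0.2, -1.8, -3.0]
gripper_width: 0.0599
gripper_force: 25.0
```

Call:
{"fn": "carry_out", "kwargs": {
  "targets": [
    [0.062, 0.015, 0, -0.024, -0.128, 0.075],
    [0.062, 0.011, -0.009, -0.024, -0.127, 0.075]
  ]
}}

```text
time_s: 15.02
tcp_pos: [0.5197, -0.0001, 0.1604]
eef_rot: [-180.0, 10.3, -83.1]
contact_force: [0.7, 0.2, -3.2]
gripper_width: 0.0599
gripper_force: 25.0
```

Call:
{"fn": "carry_out", "kwargs": {
  "targets": [
    [0.1, 0.009, -0.005, 0.05, -0.114, 0.096],
    [0.099, -0.001, -0.018, 0.05, -0.113, 0.096],
    [0.095, -0.012, -0.029, 0.05, -0.114, 0.096],
    [0.09, -0.023, -0.038, 0.05, -0.114, 0.096],
    [0.081, -0.034, -0.048, 0.05, -0.113, 0.097]
  ]
}}

```text
time_s: 15.65
tcp_pos: [0.5264, -0.2511, 0.1296]
eef_rot: [179.9, 45.2, -115.3]
contact_force: [1.4, 1.1, -3.2]
gripper_width: 0.0598
gripper_force: 25.0
```

Call:
{"fn": "carry_out", "kwargs": {
  "targets": [
    [0, 0, 0, 0, 0, 0],
    [0, 0, 0, 0, 0, 0],
    [0, 0, 0, 0, 0, 0]
  ]
}}

```text
time_s: 16.02
tcp_pos: [0.5268, -0.2475, 0.1307]
eef_rot: [-180.0, 44.9, -114.9]
contact_force: [-0.6, 0.4, -1.9]
gripper_width: 0.0597
gripper_force: 25.0
```

```bash
python3 - <<'E'
from h import *
for k in range(3): r.capture('top')
p,q=cur();s=r.get_state();print(s['time_s'],p.round(4),s['gripper_width'],s['contact_force'],s['joints'].round(0))
Q=dirs(-25,45);print((q.inv()*Q).as_rotvec(degrees=True).round(2))
plan([([.5265,-.249,.054],Q,.02)])
i=r.capture('top');s=r.capture('scene')
cv2.imwrite('pics/t6.png',i[:,:,::-1]);cv2.imwrite('pics/s6.png',s[:,:,::-1])
E
```

```text
16.175 [ 0.5271 -0.2474  0.1311] 0.05987776540096174 [ 0.59543168  0.37247894 -2.17849552] [-37.  28.  -0. -45. -78.  28.]
[ 0.07 -0.06  0.14]
[[0.028, 0.0, 0.027, 0.0, 0.0, 0.001], [0.028, 0.0, 0.026, 0.001, -0.001, 0.0], [0.028, 0.0, 0.027, 0.0, 0.0, 0.001], [0.027, 0.0, 0.027, 0.0, 0.0, 0.0]]
--
```

Call:
{"fn": "carry_out", "kwargs": {
  "targets": [
    [0.028, 0, 0.027, 0, 0, 0.001],
    [0.028, 0, 0.027, 0, 0, 0],
    [0.028, 0, 0.027, 0, 0, 0.001],
    [0.027, 0, 0.027, 0, 0, 0]
  ]
}}

```text
time_s: 16.77
tcp_pos: [0.5254, -0.25, 0.0505]
eef_rot: [179.7, 45.0, -115.3]
contact_force: [-0.2, -0.1, -2.3]
gripper_width: 0.0594
gripper_force: 25.0
```

Call:
{"fn": "carry_out", "kwargs": {
  "targets": [
    [0.006, 0, 0.006, 0, 0, 0],
    [0.003, 0, 0.003, 0, 0, 0],
    [0, 0, 0, 0, 0, 0],
    [0, 0, 0, 0, 0, 0],
    [0, 0, 0, 0, 0, 0]
  ]
}}

```text
time_s: 17.4
tcp_pos: [0.526, -0.2502, 0.0469]
eef_rot: [179.9, 45.0, -115.2]
contact_force: [-0.3, -0.0, -2.4]
gripper_width: 0.0599
gripper_force: 25.0
```

Call:
{"fn": "carry_out", "kwargs": {
  "targets": [
    [0.001, 0, 0.001, 0, 0, 0],
    [0.001, 0, 0.001, 0, 0, 0],
    [0, 0, 0, 0, 0, 0],
    [0, 0, 0, 0, 0, 0]
  ]
}}

```text
time_s: 17.9
tcp_pos: [0.5258, -0.2501, 0.0449]
eef_rot: [179.8, 45.0, -115.2]
contact_force: [0.6, 0.1, -2.1]
gripper_width: 0.0598
gripper_force: 25.0
```

Call:
{"fn": "carry_out", "kwargs": {
  "targets": [
    [0.001, 0, 0.001, 0, 0, 0],
    [0.001, 0, 0.001, 0, 0, 0],
    [0, 0, 0, 0, 0, 0],
    [0, 0, 0, 0, 0, 0]
  ]
}}

```text
time_s: 18.4
tcp_pos: [0.5258, -0.2501, 0.0439]
eef_rot: [179.9, 45.0, -115.2]
contact_force: [-1.8, -0.2, 3.7]
gripper_width: 0.0599
gripper_force: 25.0
```

Call:
{"fn": "carry_out", "kwargs": {
  "targets": [
    [0.001, 0, 0.001, 0, 0, 0],
    [0, 0, 0, 0, 0, 0],
    [0, 0, 0, 0, 0, 0]
  ]
}}

```text
time_s: 18.77
tcp_pos: [0.5258, -0.2501, 0.0439]
eef_rot: [179.9, 45.0, -115.2]
contact_force: [-3.5, -0.8, 8.7]
gripper_width: 0.0597
gripper_force: 25.0
```

The pot touched the coaster at the expected height. I release, back off and re-measure the marker.

Call:
{"fn": "carry_out", "kwargs": {
  "targets": [
    [0, 0, 0, 0, 0, 0],
    [0, 0, 0, 0, 0, 0],
    [0, 0, 0, 0, 0, 0]
  ],
  "hand": 1
}}

```text
time_s: 19.15
tcp_pos: [0.5258, -0.25, 0.0425]
eef_rot: [179.8, 45.0, -115.3]
contact_force: [-0.6, 0.6, 0.5]
gripper_width: 0.0838
gripper_force: 0.0
```

Call:
{"fn": "carry_out", "kwargs": {
  "targets": [
    [0, 0, -0.04, 0, 0, 0],
    [0, 0, -0.06, 0, 0, 0],
    [0, 0, -0.08, 0, 0, 0],
    [0, 0, -0.08, 0, 0, 0],
    [0, 0, -0.06, 0, 0, 0]
  ]
}}

```text
time_s: 19.77
tcp_pos: [0.477, -0.3549, 0.1583]
eef_rot: [180.0, 44.9, -115.2]
contact_force: [0.2, 0.1, -0.5]
gripper_width: 0.0878
gripper_force: 0.0
```

Call:
{"fn": "carry_out", "kwargs": {
  "targets": [
    [0.06, 0, -0.06, 0, 0, 0],
    [0.06, 0, -0.06, 0, 0, 0],
    [0, 0, 0, 0, 0, 0],
    [0, 0, 0, 0, 0, 0]
  ]
}}

```text
time_s: 20.27
tcp_pos: [0.4415, -0.4299, 0.1564]
eef_rot: [179.8, 45.0, -115.3]
contact_force: [0.2, 0.1, 0.3]
gripper_width: 0.0878
gripper_force: 0.0
```

```bash
python3 - <<'E'
from h import *
i=r.capture('top');s=r.capture('scene')
cv2.imwrite('pics/t7.png',i[:,:,::-1]);cv2.imwrite('pics/s7.png',s[:,:,::-1])
cv2.imwrite('pics/v7.png',np.hstack([cv2.resize(i[110:250,220:380],None,fx=2.5,fy=2.5),cv2.resize(s[200:340,140:300],None,fx=2.5,fy=2.5)])[:,:,::-1])
t5=cv2.imread('pics/t5.png')[:,:,::-1];s5=cv2.imread('pics/s5.png')[:,:,::-1]
for n,im,seed in(('top',t5,(250,155)),('scene',s5,(285,246))):
  for V in(100,120):
    g=cv2.cvtColor(im,cv2.COLOR_RGB2GRAY);k=np.zeros_like(g);k[seed[1]-22:seed[1]+22,seed[0]-28:seed[0]+28]=1
    m=((g>V)*k).astype(np.uint8);c=max(cv2.findContours(m,0,1)[0],key=cv2.contourArea)
    P=(ray(n,c[:,0],.0095)[:,:2]*1000).astype(np.float32);b=cv2.boxPoints(cv2.minAreaRect(P));print(n,V,cv2.minAreaRect(P),b.round(0).tolist())
print(cur()[0])
E
```

```text
top 100 ((625.3404541015625, -0.7378616333007812), (25.136499404907227, 134.89317321777344), 17.23114776611328) [[593.0, 60.0], [633.0, -69.0], [657.0, -61.0], [617.0, 67.0]]
top 120 ((625.0018310546875, -1.3912277221679688), (21.5072078704834, 133.8717498779297), 18.37833023071289) [[594.0, 59.0], [636.0, -68.0], [656.0, -62.0], [614.0, 66.0]]
scene 100 ((627.6318969726562, 0.49251556396484375), (20.481121063232422, 132.984619140625), 18.13032341003418) [[597.0, 60.0], [639.0, -66.0], [658.0, -60.0], [617.0, 67.0]]
scene 120 ((627.60205078125, 0.5836334228515625), (20.481121063232422, 132.79283142089844), 18.13032341003418) [[597.0, 60.0], [639.0, -66.0], [658.0, -59.0], [617.0, 67.0]]
[ 0.44207499 -0.42900325  0.15653093]
```

View pics/v7.png

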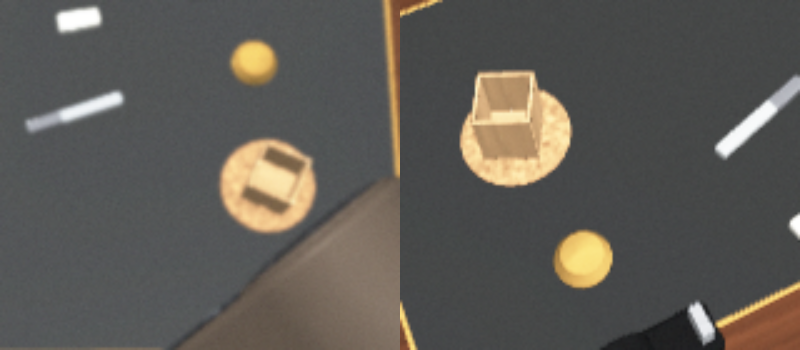

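The picture shows the pot mouth up and wholly on the coaster (left crop around (275,178), right crop rim (477–541, 73–125)). The marker measures 133 × 20 mm, centred at (0.627, 0.000), at 18° to left-right.

```bash
python3 - <<'E'
from h import *
P=ray('scene',[(170.8,229.2),(193.6,229.2),(196.4,250),(168.8,248.8)],.084)[:,:2];e=np.roll(P,-1,0)-P
print('pot rim',P.mean(0).round(4),np.linalg.norm(e,axis=1).round(3),(np.degrees(np.arctan2(e[:,1],e[:,0]))%90).round(0))
Q=dirs(18,0);g=np.array([.6268,0,0])+.03*np.array([-.309,.951,0]);print(g)
e=plan([([.47,-.36,.3],dirs(-25,10),.055),([g[0],g[1],.11],Q,.058)])
E
```

```text
pot rim [ 0.5305 -0.2467] [0.059 0.062 0.07  0.058] [64. 75. 61. 66.]
[0.61753 0.02853 0.     ]
[[-0.077, 0.002, -0.024, 0.0, 0.146, -0.001], [-0.072, 0.002, -0.036, 0.0, 0.145, 0.0], [-0.066, 0.002, -0.047, 0.001, 0.146, -0.001], [-0.059, 0.002, -0.056, 0.0, 0.146, 0.0]]
--
[[-0.094, 0.008, 0.065, -0.008, 0.02, -0.089], [-0.095, -0.002, 0.063, -0.008, 0.02, -0.09], [-0.096, -0.011, 0.06, -0.007, 0.019, -0.089], [-0.096, -0.021, 0.059, -0.008, 0.02, -0.09], [-0.095, -0.03, 0.057, -0.008, 0.02, -0.089]]
[[-0.092, -0.039, 0.054, -0.008, 0.02, -0.089], [-0.09, -0.048, 0.052, -0.008, 0.02, -0.09], [-0.085, -0.057, 0.05, -0.008, 0.019, -0.089]]
--
```

Call:
{"fn": "carry_out", "kwargs": {
  "targets": [
    [-0.077, 0.002, -0.024, 0, 0.146, -0.001],
    [-0.072, 0.002, -0.036, 0, 0.145, 0],
    [-0.066, 0.002, -0.047, 0.001, 0.146, -0.001],
    [-0.059, 0.002, -0.056, 0, 0.146, 0]
  ]
}}

```text
time_s: 20.88
tcp_pos: [0.4708, -0.3592, 0.3024]
eef_rot: [-179.8, 9.7, -115.0]
contact_force: [0.7, -0.0, -0.0]
gripper_width: 0.0878
gripper_force: 0.0
```

Call:
{"fn": "carry_out", "kwargs": {
  "targets": [
    [-0.094, 0.008, 0.065, -0.008, 0.02, -0.089],
    [-0.095, -0.002, 0.063, -0.008, 0.02, -0.09],
    [-0.096, -0.011, 0.06, -0.007, 0.019, -0.089],
    [-0.096, -0.021, 0.059, -0.008, 0.02, -0.09],
    [-0.095, -0.03, 0.057, -0.008, 0.02, -0.089]
  ]
}}

```text
time_s: 21.5
tcp_pos: [0.5627, -0.1148, 0.1807]
eef_rot: [-179.0, 3.7, -87.8]
contact_force: [1.7, -0.2, -1.2]
gripper_width: 0.0877
gripper_force: 0.0
```

Call:
{"fn": "carry_out", "kwargs": {
  "targets": [
    [-0.092, -0.039, 0.054, -0.008, 0.02, -0.089],
    [-0.09, -0.048, 0.052, -0.008, 0.02, -0.09],
    [-0.085, -0.057, 0.05, -0.008, 0.019, -0.089],
    [0, 0, 0, 0, 0, 0],
    [0, 0, 0, 0, 0, 0]
  ]
}}

```text
time_s: 22.12
tcp_pos: [0.6173, 0.0287, 0.1095]
eef_rot: [180.0, 0.0, -72.0]
contact_force: [0.3, -0.4, 0.2]
gripper_width: 0.0876
gripper_force: 0.0
```

```bash
python3 - <<'E'
from h import *
for k in range(4): r.capture('top')
print(cur()[0],r.get_state()['joints'].round(0))
plan([([.6175,.0285,.03],dirs(18,0),.03),([.6175,.0285,.012],dirs(18,0),.01)])
E
```

```text
[0.61765482 0.02709452 0.11028765] [ 21.  21. -16.  -0. -53.  -3.]
[[-0.001, 0.0, 0.054, 0.0, 0.0, -0.001], [-0.001, 0.0, 0.053, -0.001, 0.001, 0.0], [-0.001, 0.0, 0.054, 0.0, 0.0, -0.001]]
--
[[0.0, 0.0, 0.018, 0.0, 0.0, 0.0], [0.0, 0.0, 0.018, 0.0, 0.0, 0.0]]
--
```

Call:
{"fn": "carry_out", "kwargs": {
  "targets": [
    [-0.001, 0, 0.054, 0, 0, 0],
    [0, 0, 0.053, 0, 0, 0],
    [0, 0, 0.054, 0, 0, 0],
    [0, 0, 0.018, 0, 0, 0],
    [0, 0, 0.017, 0, 0, 0]
  ]
}}

```text
time_s: 22.95
tcp_pos: [0.618, 0.0281, 0.0118]
eef_rot: [-180.0, 0.0, -72.1]
contact_force: [0.9, -0.2, -0.3]
gripper_width: 0.0878
gripper_force: 0.0
```

Call:
{"fn": "carry_out", "kwargs": {
  "targets": [
    [0, 0, 0, 0, 0, 0],
    [0, 0, 0, 0, 0, 0]
  ]
}}

```text
time_s: 23.2
tcp_pos: [0.618, 0.0286, 0.0122]
eef_rot: [-180.0, 0.0, -72.0]
contact_force: [0.0, 1.4, -0.1]
gripper_width: 0.0875
gripper_force: 0.0
```

Call:
{"fn": "carry_out", "kwargs": {
  "targets": [
    [0, 0, 0, 0, 0, 0],
    [0, 0, 0, 0, 0, 0],
    [0, 0, 0, 0, 0, 0],
    [0, 0, 0, 0, 0, 0],
    [0, 0, 0, 0, 0, 0]
  ],
  "hand": 0,
  "squeeze": 20
}}

```text
time_s: 23.82
tcp_pos: [0.6174, 0.0285, 0.0113]
eef_rot: [180.0, 0.0, -72.0]
contact_force: [0.3, 0.2, -0.7]
gripper_width: 0.0433
gripper_force: 0.0
```

```bash
python3 - <<'E'
from h import *
p,q=cur();s=r.get_state();print(s['time_s'],p.round(4),s['gripper_width'],s['gripper_force'])
Q=dirs(-25,80);z=Q.apply([0,0,1]);x=Q.apply([1,0,0])
c=np.array([.5275,-.249,0])
def tcp(G): # marker axis point halfway into the mouth over pot centre
    k=(G-.06)/-x[2]; return c+np.array([0,0,G])-.0045*z-np.array([x[0],x[1],0])*k
a=tcp(.225);b=tcp(.122);print(a,b,x,z)
e=plan([(p+[0,0,.1],q,.04),([.57,-.08,.24],dirs(0,40),.05),(a,Q,.05)])
plan([(b,Q,.02)],e)
E
```

```text
23.825 [0.6174 0.0285 0.0113] 0.04328048022460912 0.0
[ 0.53792275 -0.22664835  0.22578142] [ 0.53024729 -0.24310842  0.12278142] [-0.07338689 -0.1573787  -0.98480775] [ 0.41619774  0.89253894 -0.17364818]
[[0.0, 0.0, -0.067, 0.0, 0.0, 0.0], [0.0, 0.0, -0.066, 0.0, 0.0, 0.0], [0.0, 0.0, -0.067, 0.0, 0.0, 0.0]]
--
[[0.035, 0.031, -0.052, 0.021, -0.132, 0.057], [0.03, 0.029, -0.056, 0.021, -0.132, 0.058], [0.023, 0.025, -0.061, 0.021, -0.132, 0.057], [0.016, 0.023, -0.064, 0.021, -0.132, 0.058], [0.008, 0.021, -0.067, 0.021, -0.133, 0.057]]
--
[[0.049, 0.013, -0.033, 0.074, -0.131, 0.042], [0.044, 0.008, -0.041, 0.073, -0.131, 0.043], [0.038, 0.002, -0.046, 0.074, -0.131, 0.042], [0.031, -0.002, -0.052, 0.074, -0.131, 0.043], [0.025, -0.008, -0.054, 0.073, -0.131, 0.042]]
--
[[0.035, 0.0, 0.0, 0.0, 0.0, 0.0], [0.035, 0.0, 0.0, 0.0, 0.0, 0.0], [0.034, 0.0, 0.0, 0.0, 0.0, 0.0], [0.035, 0.0, 0.0, 0.0, 0.0, 0.0], [0.035, 0.0, 0.0, 0.0, 0.0, 0.0]]
[[0.035, 0.0, 0.0, 0.0, 0.0, 0.0]]
--
```

Still closing, so I give it more time.

Call:
{"fn": "carry_out", "kwargs": {
  "targets": [
    [0, 0, 0, 0, 0, 0],
    [0, 0, 0, 0, 0, 0],
    [0, 0, 0, 0, 0, 0],
    [0, 0, 0, 0, 0, 0],
    [0, 0, 0, 0, 0, 0]
  ]
}}

```text
time_s: 24.45
tcp_pos: [0.6174, 0.0284, 0.0113]
eef_rot: [180.0, 0.0, -72.0]
contact_force: [0.7, 0.5, -1.1]
gripper_width: 0.0161
gripper_force: 20.0
```

Call:
{"fn": "carry_out", "kwargs": {
  "targets": [
    [0, 0, 0, 0, 0, 0],
    [0, 0, 0, 0, 0, 0]
  ]
}}

```text
time_s: 24.7
tcp_pos: [0.6174, 0.0285, 0.0113]
eef_rot: [180.0, 0.0, -72.0]
contact_force: [0.4, -1.4, -0.5]
gripper_width: 0.0153
gripper_force: 20.0
```

Call:
{"fn": "carry_out", "kwargs": {
  "targets": [
    [0, 0, -0.067, 0, 0, 0],
    [0, 0, -0.066, 0, 0, 0],
    [0, 0, -0.067, 0, 0, 0]
  ]
}}

```text
time_s: 25.08
tcp_pos: [0.6173, 0.0284, 0.1122]
eef_rot: [180.0, 0.0, -72.0]
contact_force: [1.2, 0.8, 0.1]
gripper_width: 0.0159
gripper_force: 20.0
```

Call:
{"fn": "carry_out", "kwargs": {
  "targets": [
    [0.035, 0.031, -0.052, 0.021, -0.132, 0.057],
    [0.03, 0.029, -0.056, 0.021, -0.132, 0.058],
    [0.023, 0.025, -0.061, 0.021, -0.132, 0.057],
    [0.016, 0.023, -0.064, 0.021, -0.132, 0.058],
    [0.008, 0.021, -0.067, 0.021, -0.133, 0.057]
  ]
}}

```text
time_s: 25.7
tcp_pos: [0.5699, -0.0808, 0.2418]
eef_rot: [-179.9, 40.3, -90.0]
contact_force: [0.7, -0.5, -1.2]
gripper_width: 0.0157
gripper_force: 20.0
```

Call:
{"fn": "carry_out", "kwargs": {
  "targets": [
    [0.049, 0.013, -0.033, 0.074, -0.131, 0.042],
    [0.044, 0.008, -0.041, 0.073, -0.131, 0.043],
    [0.038, 0.002, -0.046, 0.074, -0.131, 0.042],
    [0.031, -0.002, -0.052, 0.074, -0.131, 0.043],
    [0.025, -0.008, -0.054, 0.073, -0.131, 0.042]
  ]
}}

```text
time_s: 26.32
tcp_pos: [0.5375, -0.2283, 0.2256]
eef_rot: [-179.7, 80.2, -114.9]
contact_force: [1.2, -0.2, -1.4]
gripper_width: 0.0155
gripper_force: 20.0
```

Call:
{"fn": "carry_out", "kwargs": {
  "targets": [
    [0, 0, 0, 0, 0, 0],
    [0, 0, 0, 0, 0, 0]
  ]
}}

```text
time_s: 26.58
tcp_pos: [0.5378, -0.227, 0.2251]
eef_rot: [-179.9, 79.9, -114.9]
contact_force: [0.6, -0.3, -0.1]
gripper_width: 0.0157
gripper_force: 20.0
```

```bash
python3 - <<'E'
from h import *
for k in range(4): r.capture('top')
p,q=cur();s=r.get_state();print(s['time_s'],p.round(4),s['gripper_width'],s['joints'].round(0))
Q=dirs(-25,80);print((q.inv()*Q).as_rotvec(degrees=True).round(2))
i=r.capture('top');s=r.capture('scene')
cv2.imwrite('pics/t8.png',i[:,:,::-1]);cv2.imwrite('pics/s8.png',s[:,:,::-1])
# where does the marker axis project vs light pixels: check marker end-to-end in the scene
x=q.apply([1,0,0]);z=q.apply([0,0,1]);m=p+.0045*z
for d in(-.035,.02,.04,.06,.08,.09,.093,.1,.11):
    u,v=proj('scene',m+d*x)[0].round().astype(int);print(d,(m+d*x).round(3),(u,v),s[v,u])
print(proj('scene',[[.5275,-.249,.084]]).round(0))
plan([([.5302,-.2431,.1228],Q,.02)])
E
```

```text
26.775 [ 0.5384 -0.2254  0.2267] 0.015761876438449725 [ -49.   37.    7.  -68. -105.   36.]
[ 0.13 -0.11  0.2 ]
-0.035 [ 0.543 -0.216  0.26 ] (np.int64(186), np.int64(198)) [184 186 194]
0.02 [ 0.539 -0.225  0.206] (np.int64(185), np.int64(212)) [253 253 250]
0.04 [ 0.537 -0.228  0.187] (np.int64(185), np.int64(216)) [212 210 197]
0.06 [ 0.536 -0.231  0.167] (np.int64(184), np.int64(221)) [164 168 169]
0.08 [ 0.535 -0.234  0.147] (np.int64(184), np.int64(225)) [164 168 170]
0.09 [ 0.534 -0.236  0.137] (np.int64(184), np.int64(228)) [164 168 168]
0.093 [ 0.534 -0.236  0.134] (np.int64(184), np.int64(228)) [164 168 168]
0.1 [ 0.533 -0.237  0.127] (np.int64(184), np.int64(230)) [166 168 166]
0.11 [ 0.532 -0.239  0.118] (np.int64(184), np.int64(232)) [181 145 103]
[[181. 239.]]
[[0.035, 0.0, 0.0, 0.0, 0.0, 0.0], [0.035, 0.0, -0.001, 0.001, -0.001, 0.001], [0.036, 0.0, 0.0, 0.0, 0.0, 0.0], [0.035, 0.0, 0.0, 0.0, 0.0, 0.001], [0.035, 0.0, -0.001, 0.001, 0.0, 0.0]]
[[0.035, 0.0, 0.0, 0.0, -0.001, 0.001]]
--
```

The marker pixels follow the computed axis down to about 0.1 m, so it is held straight. I insert it while watching the force.

Call:
{"fn": "carry_out", "kwargs": {
  "targets": [
    [0.035, 0, 0, 0, 0, 0],
    [0.035, 0, -0.001, 0, 0, 0],
    [0.036, 0, 0, 0, 0, 0],
    [0, 0, 0, 0, 0, 0]
  ]
}}

```text
time_s: 27.38
tcp_pos: [0.5332, -0.2351, 0.171]
eef_rot: [178.7, 80.1, -116.3]
contact_force: [0.0, -0.1, 0.3]
gripper_width: 0.0157
gripper_force: 20.0
```

Call:
{"fn": "carry_out", "kwargs": {
  "targets": [
    [0.035, 0, 0, 0, 0, 0],
    [0.035, 0, -0.001, 0, 0, 0],
    [0.03, 0, 0, 0, 0, 0],
    [0, 0, 0, 0, 0, 0],
    [0, 0, 0, 0, 0, 0]
  ]
}}

```text
time_s: 28.0
tcp_pos: [0.5299, -0.2437, 0.1244]
eef_rot: [-179.8, 80.0, -114.8]
contact_force: [0.1, -0.3, -0.6]
gripper_width: 0.0157
gripper_force: 20.0
```

```bash
python3 - <<'E'
from h import *
for k in range(2): r.capture('scene')
st=r.get_state();p,q=cur();print(p,st['contact_force'],st['gripper_width'])
s=r.capture('scene')
cv2.imwrite('pics/s9.png',s[:,:,::-1])
x=q.apply([1,0,0]);z=q.apply([0,0,1]);m=p+.0045*z
P=m+x*((m[2]-.084)/-x[2]);print('axis at rim',P.round(4)); P=m+x*.097;print('tip',P.round(4))
E
```

```text
[ 0.5300291  -0.24379238  0.12484119] [0.87079195 0.01088831 0.32914608] 0.015583284387159795
axis at rim [ 0.529  -0.2462  0.084 ]
tip [ 0.5249 -0.2552  0.0285]
```

Call:
{"fn": "carry_out", "kwargs": {
  "targets": [
    [0.024, 0, 0, 0, 0, 0],
    [0, 0, 0, 0, 0, 0],
    [0, 0, 0, 0, 0, 0]
  ]
}}

```text
time_s: 28.52
tcp_pos: [0.5289, -0.2455, 0.1122]
eef_rot: [180.0, 80.0, -115.0]
contact_force: [0.4, -0.1, -0.6]
gripper_width: 0.0157
gripper_force: 20.0
```

Call:
{"fn": "carry_out", "kwargs": {
  "targets": [
    [0, 0, 0, 0, 0, 0],
    [0, 0, 0, 0, 0, 0],
    [0, 0, 0, 0, 0, 0],
    [0, 0, 0, 0, 0, 0]
  ],
  "hand": 1
}}

```text
time_s: 29.02
tcp_pos: [0.529, -0.2456, 0.1125]
eef_rot: [-179.8, 80.0, -114.8]
contact_force: [0.1, -0.9, 0.7]
gripper_width: 0.0502
gripper_force: 0.0
```

Call:
{"fn": "carry_out", "kwargs": {
  "targets": [
    [0, 0, -0.03, 0, 0, 0],
    [0, 0, -0.05, 0, 0, 0],
    [0, 0, -0.06, 0, 0, 0],
    [0, 0, -0.06, 0, 0, 0],
    [0, 0, -0.06, 0, 0, 0]
  ]
}}

```text
time_s: 29.65
tcp_pos: [0.4734, -0.3642, 0.1354]
eef_rot: [-179.8, 79.9, -114.8]
contact_force: [0.6, 0.2, -0.8]
gripper_width: 0.0876
gripper_force: 0.0
```

Call:
{"fn": "carry_out", "kwargs": {
  "targets": [
    [-0.06, 0, 0, 0, 0, 0],
    [-0.06, 0, 0, 0, 0, 0],
    [0, 0, 0, 0, 0, 0],
    [0, 0, 0, 0, 0, 0],
    [0, 0, 0, 0, 0, 0]
  ]
}}

```text
time_s: 30.28
tcp_pos: [0.4788, -0.3525, 0.1933]
eef_rot: [179.7, 80.0, -115.3]
contact_force: [0.4, -0.5, 0.4]
gripper_width: 0.0879
gripper_force: 0.0
```

```bash
python3 - <<'E'
from h import *
i=r.capture('top');s=r.capture('scene');st=r.get_state();print(st['time_s'],st['contact_force'])
cv2.imwrite('pics/v10.png',np.vstack([np.hstack([i,s]) ])[100:384][:,:,::-1][:, :] if 0 else np.hstack([cv2.resize(i[80:270,210:400],(400,400)),cv2.resize(s[170:360,110:300],(400,400))])[:,:,::-1])
s0=cv2.imread('pics/scene0.png')[:,:,::-1]
d=cv2.absdiff(s,s0).max(2); print({n:int((d[v-10:v+10,u-14:u+14]>60).sum()) for n,(u,v) in dict(stapler=(385,226),eraser=(306,287),paperw=(213,303),mug=(374,128),book=(82,267),grey=(284,142),red=(297,117)).items()})
E
```

```text
30.375 [ 0.34906534 -0.8002457   0.35833972]
{'stapler': 0, 'eraser': 0, 'paperw': 0, 'mug': 0, 'book': 4, 'grey': 0, 'red': 0}
```

View pics/v10.png

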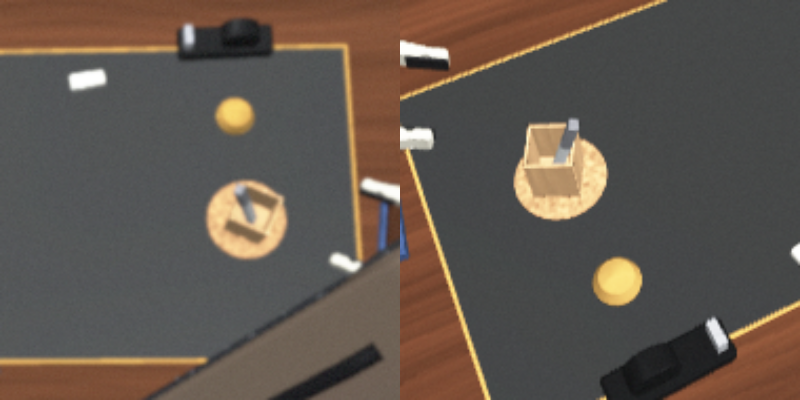

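The marker stands in the upright pot on the coaster (left crop (248,205), right crop (565,140)). The gripper is clear and the other things have not moved.

```bash
python3 -c "
from plant import r
print(r.close_job())"
```

```text
the job is handed in; nothing more can be done
None
```

The job is handed in at about 30 s on the clock: the pot stands right way up on the coaster with the marker in it, and nothing else on the desk appears to have moved.

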